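# Seat a steel bar in a clamping fixture and tighten its T-handle screw

### The arm

A 6-joint arm with a two-finger parallel gripper is mounted at the origin on a cart in front of the work surface, level with it; the furniture and walls round the work are solid. World frame = base frame: x ahead of the robot, y to its left, z up, the work surface at z = 0. Lengths are in m, angles in rad, forces in N, time in s.
With the tool pointing down it reaches from about 0.375 to 0.975 m from the base axis. Payload 3.8 kg.
Tool frame: the origin (TCP) lies at the very end of the fingers, on their centre line; the grasp point (between the pads) lies 19 mm behind it; z points along the fingers, y is the direction in which the jaws open and shut (so a half turn about z gives the same grasp; the last joint's range is limited). The gripper opens to 85 mm and grips with 20 to 120 N. Pads are 22 mm wide; open, the fingers measure 114 mm over their backs; the gripper's body (76 mm by 85 mm) begins 54 mm behind the grasp point. The pads swing forward as they close: fully open they stand 13 mm farther back than shut.
Start: joints at [-1.386, 0.264, 1.604, -0, 1.274, -0.037], TCP at [0.148, -0.658, 0.231] pointing down, gripper open.
Joint ranges: [-2.63, 2.63], [-0.94, 2.18], [0.31, 2.57], [-1.31, 4.45], [0, 2.66], [-2.55, 2.55]. Speed limits (rad/s): [2.57, 2.57, 3.14, 3.14, 3.14, 3.14].

### API

Orientations are given as a rotation vector (axis times angle).
In Python, from workcell import bot gives the robot as it stands.
- The arm moves only by the tool jog_arm, never from a script. Its argument "plan" is a list of rows, each an object of numbers: "claw": the closure, from 0 (fully open) to 1 (shut); "x", "y", "z": the shift along the tool's x, y, z in m; "turn": the turn about the tool's z in degrees. In form: [{"claw": .., "x": .., "y": .., "z": .., "turn": ..}, ...]. A call has 1 to 10 rows; each row shifts and turns the commanded pose from where the row before left it, along the tool's axes as they then stand; what a row does not reach is not made up. A row lasts 1/8 s, in which the tool goes at most 62.5 mm and 10.7 degrees, less where a joint would pass 70% of its speed; a pose out of reach is approached as far as the arm can. A call is refused whole if a number of a shift passes 0.0625 or a number of a turn 10.7, either way. A call with a gripper value outside its range is refused whole. The fingers move at their own pace and stop on an object; "newtons" is the grip in N (left out, the last holds). Time passes only in rows, so rows that do not move let the fingers close. It gives the time, the measured TCP pose, the force and the opening at its end, in the units of the state.
- bot.read_state(): the state, without advancing time (a new reading comes with each control period).
- bot.read_camera(name): name is "scene" or "side" or "wrist"; returns the picture (400x640x3 uint8, red, green, blue); there is no depth.
- bot.camera_params(name): a dict with "fx", "fy", "cx", "cy" (pixels), "D" ([k1, k2, p1, p2, k3] as OpenCV has them; the pictures are not rectified), "world_to_cam" (4x4, takes a point from world to camera coordinates). Camera axes: x right, y up, looking along -z (the intrinsics and any distortion apply to the point x, -y, -z); pixel columns grow to the right and rows downward; lengths in m; the calibration is good to about 2 mm. A picture is of the moment at which its call begins: read the wrist's pose just before it. camera_params takes no time and is no camera call; for the wrist camera it gives the pose at the moment of the call.
- bot.finish_job(): hands the job in, once; it reports no verdict.
The state is a dict: "time": time; "q": joint angles; "joint_vel": joint speeds; "joint_torque": joint torques, N m; "tool_pos": TCP position; "tcp_rot": TCP orientation; "wrist_force": force on the tool from outside, world axes, zero at the start; "torque": the same for the moment, N m; "width": opening from 0.0 (shut) to 1.0 (fully open).
Only numpy, scipy, OpenCV 4.12 (cv2) and the standard library are available. Lean on these libraries where they do the work, as an engineer would, in place of code of your own. Each camera call takes 0.05 s, during which the arm holds its last target. There are 200 camera calls.

### The job

The square steel bar lies in the slot of the small clamping fixture but is not fully home: push it gently along the slot until its end rests against the end stop. Then turn the T-handle on top of the fixture clockwise, with as many fresh grips as it takes, until the rising resistance shows that the bar is firmly clamped, and stop there without overtightening. Let go of the handle and leave the tin, the loupe and the collet alone.

Things in the scene. Friction and masses are not known exactly. Their poses are not given: they have to be found in the camera images.
- fixture: Clamping fixture, fixed to the bench. Origin under the middle of its 90 x 76 x 12 mm bed; x along the slot towards the end stop, y across, z up. Slot floor at z = 12 mm, 15 mm wide between 7 mm high rails, open at the -x end (bed ends at x = -45 mm). A steel yoke (70 mm in y, 22 mm in x) bridges the slot at x = 8 mm: underside z = 46, top 58 mm, brass collar (radius 11 mm) up to z = 61 mm.
- bar: The work: square steel bar, 90 x 12 x 12 mm, about 0.1 kg, lying along the slot. Origin at the middle of its underside, x along its length. Home, its middle is at x = -10 mm in the fixture's frame and its free end sticks out 10 mm past the bed's open end; at the start it is 10 to 26 mm short of home. At the free end fingertips can go down nearly to the bench to push it.
- t_bar (a point): Middle of the T-handle's cross bar, on the screw axis (x = 8, y = 0, z = 80 mm in the fixture's frame). x along the cross bar, z up. The bar is round, 10 mm thick, 60 mm long, with a 14 mm ball at each end and a 14 mm hub below. It turns in place and does not rise or sink. Fingers from above may reach 16 mm below this point before they near the collar.
- t_handle (a joint): Turning angle of the T-handle, rad; grows clockwise seen from above (tightening); 0 to 0.5 at the start, at most 5. At 0 the cross bar lies across the slot. Each rad drives the spindle down 3 mm. It needs an even 0.26 N m to turn freely (0.1 to 0.2 felt while it is held still), 0.003 N m more for each newton of clamping force, and stays where it is left, also when clamped.
- spindle: Spindle under the yoke, on the screw axis; origin at its lower end, z up. Its sprung foot, 16 mm wide, reaches 8 to 13 mm below: this differs every time and is not measured, so contact with the bar (top 24 mm over the bench), after 0.8 to 3 rad of turning, must be felt. Then the force grows by about 90 N a rad. Firm is 30 to 75 N (0.09 to 0.22 N m above the free drag); over 100 N spoils the bar.
- tin: Small round white tin, 35 mm across, 16 mm high, loose on the bench; bystander. Origin at the middle of its underside.
- loupe: Black eyeglass loupe, a cone 45 mm across, 35 mm high, loose on the bench; bystander. Origin at the middle of its underside.
- collet: Brass lathe collet standing on its narrow end, 22 mm across, 32 mm high, loose on the bench; bystander. Origin at the middle of its underside.
- stop_face (a point): Middle of the foot of the end stop's face, at the slot floor: x = 35, y = 0, z = 12 mm in the fixture's frame, axes as the fixture's. The face is 14 mm high, and the bar's end must rest against it.
There are look-alikes about, which are no part of the job. What is shaped like the bar but yellow is not meant.

How it is judged:
On the way, in this order (a step that is already met when the one before it is completed fails the run):
1. the bar is home against the end stop (within 2 mm) (x of bar in the frame of fixture above -0.012 m), for 0.2 s.
2. the foot clamps the bar with 30 to 75 N (contact force between spindle and bar between 30 and 75 N), for 0.2 s.
At the end, for the whole second after the job is handed in: The bar lies at rest in the slot with its end within 2 mm of the end stop, and the foot clamps it with 30 to 75 N; the robot has let go (all of step 2 and x of bar in the frame of fixture above -0.012 m and angular speed of bar below 0.05 rad/s and linear speed of bar below 0.01 m/s); the robot touches nothing.
It fails at once if overtightened: the clamping force passes 100 N (contact force between spindle and bar above 100 N).
It fails at once if the bar is rammed: the fingers press on it with more than 40 N (contact force between the fingers and bar above 40 N).
It fails at once if the tin is moved more than 15 mm (distance of tin from where it was at the start of the episode above 0.015 m).
It fails at once if the loupe is moved more than 15 mm (distance of loupe from where it was at the start of the episode above 0.015 m).
It fails at once if the collet is moved more than 15 mm (distance of collet from where it was at the start of the episode above 0.015 m).
It also fails if it takes over 70 s, if anything falls off the work surface, if the arm or the gripper's body presses on something with over 40 N, if the wrist force passes 120 N, or if a joint passes its speed limit or range.

## Working session

There is one attempt and no reset: what is moved stays moved. The work goes in short steps, Python scripts to look and compute and a tool call to move; the robot and the scene stay as the last step left them, time stands still between calls to the robot, and variables do not carry over. Pictures are saved under pics/ and viewed, about 8 in all and at most 12, crops included, and the job is handed in when it is done.

Besides the shell and the picture viewer there is one more tool, called after "Call:" as a command line: name --argument value ..., lists and objects as JSON in quotes. jog_arm: Moves the arm, as the interface text tells. Its arguments: {"type":"object","properties":{"plan":{"type":"array","items":{"type":"object","properties":{"claw":{"type":"number"},"x":{"type":"number"},"y":{"type":"number"},"z":{"type":"number"},"turn":{"type":"number"}}}},"newtons":{"type":"number"}},"required":["plan"]}

```bash
mkdir -p pics; cat > h.py <<'E'
from workcell import bot
import numpy as np, cv2
def shot(n,f):
    p=bot.camera_params(n); im=np.array(bot.read_camera(n)); cv2.imwrite('pics/'+f,im[:,:,::-1]); return im,p
def K(p): return np.array([[p['fx'],0,p['cx']],[0,p['fy'],p['cy']],[0,0,1]]),np.array(p['D'],float)
F=np.diag([1,-1,-1,1.])
def proj(p,X):
    k,D=K(p); M=F@np.array(p['world_to_cam']); X=np.atleast_2d(np.array(X,float))
    return cv2.projectPoints(X,cv2.Rodrigues(M[:3,:3])[0],M[:3,3],k,D)[0][:,0]
def onplane(p,uv,z):
    k,D=K(p); M=np.linalg.inv(F@np.array(p['world_to_cam']))
    n=cv2.undistortPoints(np.array(uv,float).reshape(-1,1,2),k,D)[:,0]
    d=np.c_[n,np.ones(len(n))]@M[:3,:3].T; o=M[:3,3]
    return o+d*((z-o[2])/d[:,2])[:,None]
E
python3 - <<'E'
from h import *
a,_=shot('scene','a.png'); b,_=shot('side','b.png'); c,_=shot('wrist','c.png')
cv2.imwrite('pics/abc.png',cv2.resize(np.vstack([a,b])[:,:,::-1],(480,600)))
print(bot.read_state())
for n in('scene','side','wrist'):
    M=np.linalg.inv(np.array(bot.camera_params(n)['world_to_cam']));print(n,M.round(3).tolist())
E
```

```text
{'time': 0.15, 'q': array([-1.38591031e+00,  2.64656926e-01,  1.60506943e+00, -2.42801921e-05,
        1.27372148e+00, -3.69187173e-02]), 'joint_vel': array([-3.72278352e-05, -2.26433669e-03, -1.98410188e-03, -7.06876480e-04,
        6.03609177e-04,  9.27298879e-04]), 'joint_torque': array([-5.12212209e-04, -5.15906274e+01, -3.67959845e+01, -2.22896551e-04,
        8.01462564e-03, -7.13558151e-06]), 'tool_pos': array([ 0.14836496, -0.65789875,  0.23019134]), 'tcp_rot': array([-3.12045442e+00, -3.47502849e-01,  2.51610146e-04]), 'wrist_force': array([-0.03550866,  0.0866828 , -0.09496632]), 'torque': array([ 0.01457672, -0.03252249,  0.0381064 ]), 'width': 1.004458367938475}
scene [[-0.537, 0.599, -0.594, -0.082], [-0.843, -0.382, 0.378, 0.226], [-0.001, 0.704, 0.71, 0.77], [0.0, 0.0, 0.0, 1.0]]
side [[1.0, -0.007, 0.024, 0.486], [0.024, 0.545, -0.838, -0.842], [-0.007, 0.838, 0.545, 0.551], [0.0, 0.0, 0.0, 1.0]]
wrist [[0.221, 0.939, 0.263, 0.215], [-0.975, 0.214, 0.058, -0.643], [-0.002, -0.269, 0.963, 0.372], [0.0, 0.0, 0.0, 1.0]]
```

View pics/a.png

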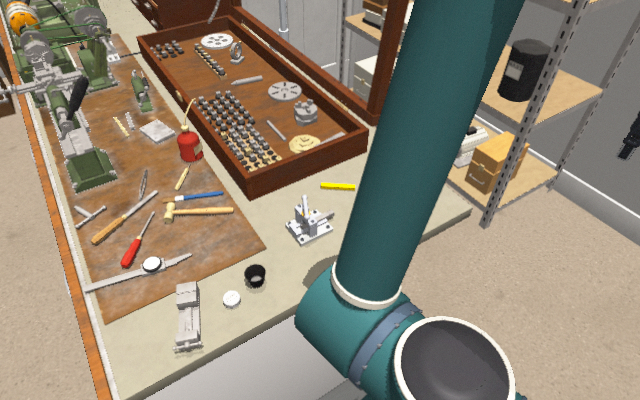

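View pics/b.png

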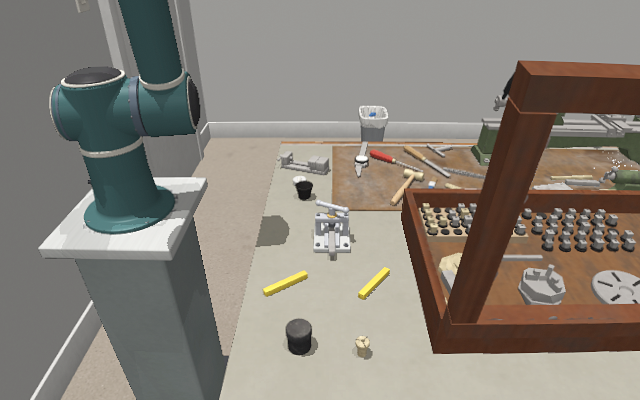

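The side view shows the fixture at (332,235) with the grey bar sticking out towards the camera at about (332,250). Bar look-alikes are the yellow bars at (286,283) and (375,283), and the vise-like tool at (303,162). The black loupe is at (304,190), the tin at (299,181) and the brass collet at (362,345); the black pot at (299,336) is uncertain. I choose the grey bar in the fixture.

```bash
python3 - <<'E'
from h import *
p=bot.camera_params('side'); print(onplane(p,[(332,250),(286,283),(375,283),(304,196),(299,350),(362,354)],0).round(3).tolist())
a=cv2.imread('pics/a.png')[180:260,270:350]; b=cv2.imread('pics/b.png')[190:270,292:372]
cv2.imwrite('pics/d.png',np.hstack([cv2.resize(i,(400,400),interpolation=cv2.INTER_CUBIC) for i in(b,a)]))
E
```

```text
[[0.492, -0.152, 0.0], [0.405, -0.253, 0.0], [0.573, -0.251, 0.0], [0.422, 0.064, -0.0], [0.439, -0.408, 0.0], [0.539, -0.414, 0.0]]
```

View pics/d.png

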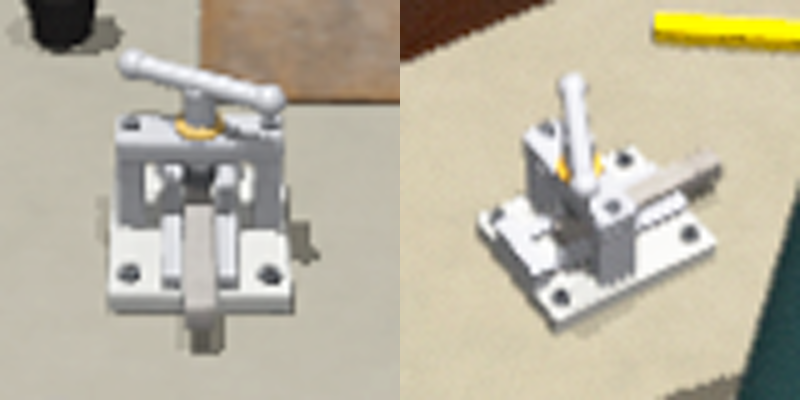

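```bash
cat > fit.py <<'E'
from h import *
from scipy.optimize import least_squares
def T(v,P):
    c,s=np.cos(v[2]),np.sin(v[2]); P=np.array(P,float)/1000
    return np.c_[v[0]+c*P[:,0]-s*P[:,1], v[1]+s*P[:,0]+c*P[:,1], P[:,2]]
def fit(sets,v0):
    f=lambda v: np.concatenate([(proj(p,T(v,P))-uv).ravel() for p,P,uv in sets])
    r=least_squares(f,v0,loss='soft_l1'); return r.x, f(r.x).reshape(-1,2)
E
python3 - <<'E'
from fit import *
S=np.array([(108,311),(294,313),(108,292),(294,292),(115,122),(284,122)])/5+[292,190]
SP=[(-45,38,0),(-45,-38,0),(-45,38,12),(-45,-38,12),(-3,35,58),(-3,-35,58)]
C=np.array([(153,330),(78,225),(316,245)])/5+[270,180]
CP=[(45,38,0),(45,-38,6),(-45,38,6)]
ps,pc=bot.camera_params('side'),bot.camera_params('scene')
v,r=fit([(ps,SP,S),(pc,CP,C)],[.49,-.1,1.57]); print(v,r.round(1).tolist())
b=np.array([(130,65),(270,98)])/5+[292,190]
w=onplane(ps,b,.08); print(w.round(4), np.linalg.norm(w[0]-w[1]), w.mean(0), T(v,[(8,0,80)]))
d=w[1]-w[0]; print('bar dir deg',np.degrees(np.arctan2(d[1],d[0])))
s=bot.read_state(); print(s['tool_pos'])
E
```

```text
[ 0.49150775 -0.11543294  1.58131588] [[0.1, 0.2], [-0.4, -0.1], [0.0, -0.5], [-0.2, -0.4], [0.2, 3.5], [0.1, 3.5], [0.4, 0.8], [-1.2, -0.5], [-0.3, 0.1]]
[[ 0.4619 -0.0957  0.08  ]
 [ 0.5198 -0.1203  0.08  ]] 0.06287489948441952 [ 0.49084972 -0.10801878  0.08      ] [[ 0.49142359 -0.10743338  0.08      ]]
bar dir deg -22.987300890531625
[ 0.14836496 -0.65789875  0.23019134]
```

Call:
jog_arm --plan '[{"claw":1,"x":0.043,"y":-0.036},{"claw":1,"x":0.043,"y":-0.036},{"claw":1,"x":0.043,"y":-0.036},{"claw":1,"x":0.043,"y":-0.036},{"claw":1,"x":0.043,"y":-0.036},{"claw":1,"x":0.043,"y":-0.036},{"claw":1,"x":0.043,"y":-0.036},{"claw":1,"x":0.043,"y":-0.036},{"claw":1,"x":0.043,"y":-0.036,"turn":6},{"claw":1,"x":0.043,"y":-0.036,"turn":6}]'

```text
schema error: expected keys claw, x, y, z, turn
```

```bash
python3 - <<'E'
from h import *
s=bot.read_state(); print(s['tool_pos'],s['tcp_rot'],s['q'])
shot('wrist','e.png')
E
```

```text
[ 0.14836496 -0.65789875  0.23019134] [-3.12045442e+00 -3.47502849e-01  2.51610146e-04] [-1.38591031e+00  2.64656926e-01  1.60506943e+00 -2.42801921e-05
  1.27372148e+00 -3.69187173e-02]
```

View pics/e.png

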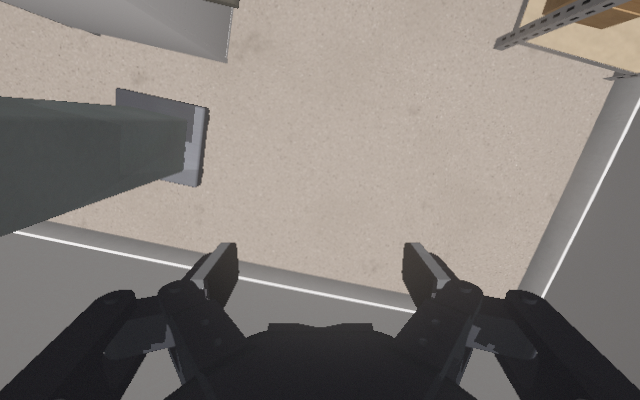

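The call was refused because every row needs all five keys. The wrist view (4th picture) shows only floor, with the gripper at the bottom. I'll resend the move with full rows.

Call:
jog_arm --plan '[{"claw":1,"x":0.043,"y":-0.036,"z":0,"turn":0},{"claw":1,"x":0.043,"y":-0.036,"z":0,"turn":0},{"claw":1,"x":0.043,"y":-0.036,"z":0,"turn":0},{"claw":1,"x":0.043,"y":-0.036,"z":0,"turn":0},{"claw":1,"x":0.043,"y":-0.036,"z":0,"turn":0},{"claw":1,"x":0.043,"y":-0.036,"z":0,"turn":0},{"claw":1,"x":0.043,"y":-0.036,"z":0,"turn":0},{"claw":1,"x":0.043,"y":-0.036,"z":0,"turn":0},{"claw":1,"x":0.043,"y":-0.036,"z":0,"turn":6},{"claw":1,"x":0.043,"y":-0.036,"z":0,"turn":6}]'

```text
time: 1.45
tool_pos: [0.4939, -0.2148, 0.2314]
tcp_rot: [3.141, 0.014, 0.0]
wrist_force: [1.4, -1.4, -0.2]
width: -0.001
```

```bash
python3 - <<'E'
from h import *
s=bot.read_state(); print(s['tool_pos'],s['tcp_rot'],s['q'],s['width'])
shot('wrist','f.png')
E
```

```text
[ 0.49389258 -0.21479258  0.23136611] [3.14126272e+00 1.41378900e-02 3.38507794e-04] [-4.56362625e-01  5.21726616e-03  1.89544701e+00 -1.80924922e-04
  1.24060277e+00  1.10549099e+00] -0.0007021968372418427
```

View pics/f.png

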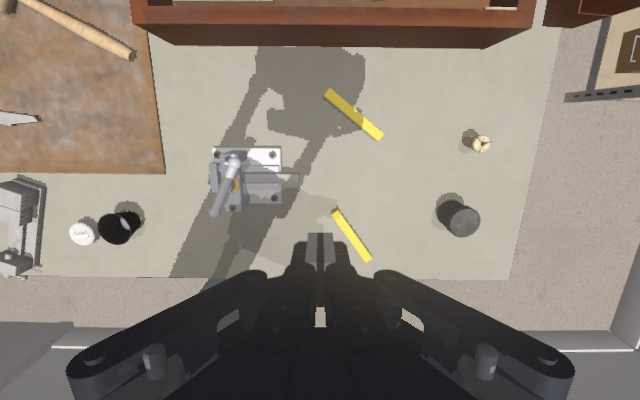

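The wrist view (5th picture) shows the fixture at (245,178) with the bar's free end at about (299,178). The handle balls are at about (236,162) and (214,213). The tin is at (82,233) and the loupe at (118,228). I'll check these pixels against the fit.

```bash
python3 - <<'E'
from fit import *
p=bot.camera_params('wrist'); v=[0.4915,-0.1154,1.5813]
print(proj(p,T(v,[(-45,-38,12),(-45,38,12),(45,-38,12)])).round(1).tolist(),'seen (281,147),(282,203),(213,148)')
w=onplane(p,[(236,162),(214,213)],.08);print(w,w.mean(0))
print('bar end',onplane(p,[(299,174),(299,182)],.024))
im=cv2.imread('pics/f.png')[135:225,200:310]; cv2.imwrite('pics/g.png',cv2.resize(im,(770,630)[:2] if 0 else (726,594),interpolation=cv2.INTER_CUBIC))
E
```

```text
[[282.3, 151.2], [284.3, 207.3], [213.2, 151.4]] seen (281,147),(282,203),(213,148)
[[ 0.52491317 -0.11978627  0.08      ]
 [ 0.46746272 -0.09094306  0.08      ]] [ 0.49618795 -0.10536467  0.08      ]
bar end [[ 0.50247812 -0.18234373  0.024     ]
 [ 0.49202977 -0.18223153  0.024     ]]
```

View pics/g.png

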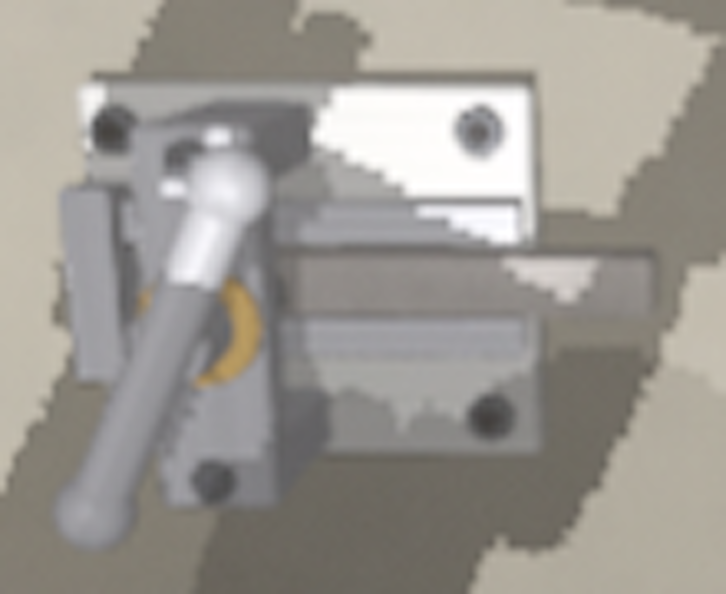

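```bash
python3 - <<'E'
from fit import *
S=np.array([(108,311),(294,313),(108,292),(294,292)])/5+[292,190]
SP=[(-45,38,0),(-45,-38,0),(-45,38,12),(-45,-38,12)]
C=np.array([(153,330),(78,225),(316,245)])/5+[270,180]
CP=[(45,38,0),(45,-38,6),(-45,38,6)]
W=np.array([(535,78),(540,452),(80,85)])/6.6+[200,135]; WP=[(-45,-38,12),(-45,38,12),(45,-38,12)]
ps,pc,pw=[bot.camera_params(n) for n in('side','scene','wrist')]
for sets in ([(pw,WP,W)],[(ps,SP,S),(pc,CP,C),(pw,WP,W)]):
    v,r=fit(sets,[.49,-.1,1.57]); print(v,r.round(1).tolist(),T(v,[(8,0,80),(-55,0,24),(35,0,24)]).round(4).tolist())
b=np.array([(230,188),(92,512)])/6.6+[200,135]; w=onplane(pw,b,.08); d=w[0]-w[1]
print(w.mean(0),np.linalg.norm(d),np.degrees(np.arctan2(d[1],d[0])))
w=onplane(pw,np.array([(655,250),(655,318)])/6.6+[200,135],.024); print('bar end',w)
E
```

```text
[ 0.49670985 -0.11366272  1.5793072 ] [[-0.2, 0.4], [1.1, 0.2], [-0.6, -0.6]] [[0.4966, -0.1057, 0.08], [0.4972, -0.1687, 0.024], [0.4964, -0.0787, 0.024]]
[ 0.494106   -0.11433626  1.57214504] [[1.2, -0.2], [0.7, -0.3], [1.1, -1.0], [0.9, -0.7], [-0.8, 0.2], [-2.0, -1.1], [-1.3, -0.3], [0.6, 2.7], [1.4, 2.3], [0.3, 1.2]] [[0.4941, -0.1063, 0.08], [0.4942, -0.1693, 0.024], [0.4941, -0.0793, 0.024]]
[ 0.49563955 -0.10468157  0.08      ] 0.061817638610072376 -26.435080160769303
bar end [[ 0.50393269 -0.18266942  0.024     ]
 [ 0.49047565 -0.18252801  0.024     ]]
```

Call:
jog_arm --plan '[{"claw":1,"x":0,"y":0.006,"z":0.05,"turn":0},{"claw":1,"x":0.001,"y":0,"z":0.05,"turn":0},{"claw":1,"x":0,"y":0,"z":0.05,"turn":0},{"claw":1,"x":0,"y":0,"z":0.05,"turn":0},{"claw":1,"x":0,"y":0,"z":0.016,"turn":0},{"claw":1,"x":0,"y":0,"z":0,"turn":0}]'

```text
time: 2.25
tool_pos: [0.4936, -0.2223, 0.0146]
tcp_rot: [-3.141, -0.02, 0.003]
wrist_force: [1.1, 0.3, 0.0]
width: -0.0
```

Call:
jog_arm --plan '[{"claw":1,"x":0,"y":-0.004,"z":0,"turn":0},{"claw":1,"x":0,"y":-0.004,"z":0,"turn":0},{"claw":1,"x":0,"y":-0.004,"z":0,"turn":0},{"claw":1,"x":0,"y":-0.003,"z":0,"turn":0},{"claw":1,"x":0,"y":-0.003,"z":0,"turn":0},{"claw":1,"x":0,"y":-0.003,"z":0,"turn":0}]'

```text
time: 3.0
tool_pos: [0.494, -0.2012, 0.0152]
tcp_rot: [-3.141, -0.02, 0.0]
wrist_force: [0.5, -0.3, 0.2]
width: 0.006
```

Call:
jog_arm --plan '[{"claw":1,"x":0,"y":-0.002,"z":0,"turn":0},{"claw":1,"x":0,"y":-0.002,"z":0,"turn":0},{"claw":1,"x":0,"y":-0.002,"z":0,"turn":0},{"claw":1,"x":0,"y":-0.002,"z":0,"turn":0}]'

```text
time: 3.5
tool_pos: [0.494, -0.1934, 0.0153]
tcp_rot: [3.141, 0.019, 0.0]
wrist_force: [0.1, -0.2, 0.5]
width: -0.003
```

Call:
jog_arm --plan '[{"claw":1,"x":0,"y":-0.002,"z":0,"turn":0},{"claw":1,"x":0,"y":-0.002,"z":0,"turn":0}]'

```text
time: 3.75
tool_pos: [0.4939, -0.1894, 0.0153]
tcp_rot: [-3.142, -0.019, 0.0]
wrist_force: [0.1, -0.2, 0.1]
width: -0.002
```

Call:
jog_arm --plan '[{"claw":1,"x":0,"y":-0.002,"z":0,"turn":0}]'

```text
time: 3.88
tool_pos: [0.4939, -0.1874, 0.0153]
tcp_rot: [-3.142, -0.019, -0.0]
wrist_force: [0.2, -0.5, 0.3]
width: -0.001
```

Call:
jog_arm --plan '[{"claw":1,"x":0,"y":-0.001,"z":0,"turn":0},{"claw":1,"x":0,"y":-0.001,"z":0,"turn":0}]'

```text
time: 4.12
tool_pos: [0.4939, -0.1854, 0.0153]
tcp_rot: [3.142, 0.019, -0.0]
wrist_force: [0.9, -0.3, -0.4]
width: -0.0
```

Call:
jog_arm --plan '[{"claw":1,"x":0,"y":-0.001,"z":0,"turn":0},{"claw":1,"x":0,"y":-0.001,"z":0,"turn":0}]'

```text
time: 4.38
tool_pos: [0.4944, -0.1846, 0.0157]
tcp_rot: [3.139, 0.021, 0.002]
wrist_force: [0.9, -7.2, 0.4]
width: -0.001
```

```bash
python3 - <<'E'
from h import *
print(bot.read_state()['wrist_force'])
b=shot('side','s1.png')[0][:,:,::-1]; w=shot('wrist','w1.png')[0][:,:,::-1]
cv2.imwrite('pics/i.png',np.hstack([cv2.resize(b[190:270,292:372],(400,400),interpolation=2),cv2.resize(w[100:250,150:350],(400,300),interpolation=2).copy() if 0 else cv2.resize(w[80:280,180:380],(400,400))]))
E
```

```text
[ 0.85375506 -7.23502813  0.35578194]
```

View pics/i.png

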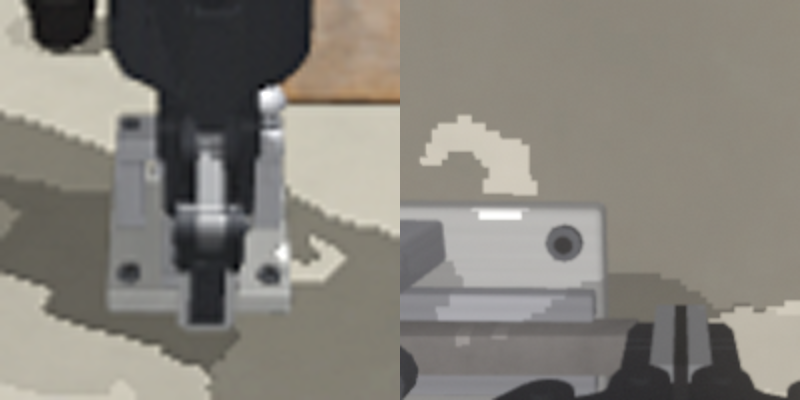

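Force rose to 7 N at TCP y = -0.1846, where I predicted home at about -0.1835, and the picture shows the closed fingers against the bar end. The bar is against its stop. I'll back off, lift, then turn for the handle grip.

Call:
jog_arm --plan '[{"claw":1,"x":0,"y":0,"z":0,"turn":0},{"claw":1,"x":0,"y":0.02,"z":0,"turn":0},{"claw":1,"x":0,"y":0.01,"z":-0.05,"turn":0},{"claw":0.4,"x":0,"y":0,"z":-0.06,"turn":0},{"claw":0.4,"x":0,"y":0,"z":-0.06,"turn":0},{"claw":0.4,"x":0,"y":0,"z":0,"turn":-10.5},{"claw":0.4,"x":0,"y":0,"z":0,"turn":-10.5},{"claw":0.4,"x":0,"y":0,"z":0,"turn":-10.5},{"claw":0.4,"x":0,"y":0,"z":0,"turn":-10.5},{"claw":0.4,"x":0,"y":0,"z":0,"turn":-10.5}]'

```text
time: 5.72
tool_pos: [0.494, -0.2141, 0.1851]
tcp_rot: [-2.804, -1.414, 0.0]
wrist_force: [0.1, 0.7, -0.2]
width: 0.6
```

Call:
jog_arm --plan '[{"claw":0.4,"x":0,"y":0,"z":0,"turn":-10.5},{"claw":0.4,"x":0,"y":0,"z":0,"turn":-10.5},{"claw":0.4,"x":0,"y":0,"z":0,"turn":-10.5},{"claw":0.4,"x":0,"y":0,"z":0,"turn":-10.5},{"claw":0.4,"x":0,"y":0,"z":0,"turn":-10.5},{"claw":0.4,"x":0,"y":0,"z":0,"turn":-10.5},{"claw":0.4,"x":0,"y":0,"z":0,"turn":-10.5},{"claw":0.4,"x":0,"y":0,"z":0,"turn":-10.5},{"claw":0.4,"x":0,"y":0,"z":0,"turn":-10.5},{"claw":0.4,"x":0,"y":0,"z":0,"turn":-7}]'

```text
time: 6.98
tool_pos: [0.4939, -0.214, 0.1851]
tcp_rot: [-0.681, -3.066, -0.001]
wrist_force: [-0.3, -0.2, 1.0]
width: 0.602
```

```bash
python3 - <<'E'
from h import *
from scipy.spatial.transform import Rotation as R
s=bot.read_state(); M=R.from_rotvec(s['tcp_rot']).as_matrix()
print(s['tool_pos'],s['q'],'tool y yaw',np.degrees(np.arctan2(M[1,1],M[0,1])))
print('shift to axis in tool',M.T@(np.array([.495,-.106,.12])-s['tool_pos']))
w=shot('wrist','w2.png')[0]; p=bot.camera_params('wrist'); print(proj(p,[(.495,-.106,.08),(.495,-.169,.024)]))
E
```

```text
[ 0.49393873 -0.21402601  0.18508107] [-4.55472765e-01  4.08003783e-02  1.94697853e+00  5.35989081e-04
  1.15459539e+00 -1.58907521e+00] tool y yaw 64.93819791547567
shift to axis in tool [0.04474765 0.09827223 0.06516523]
[[431.02810435 150.11629011]
 [357.22766044 169.29761908]]
```

View pics/w2.png

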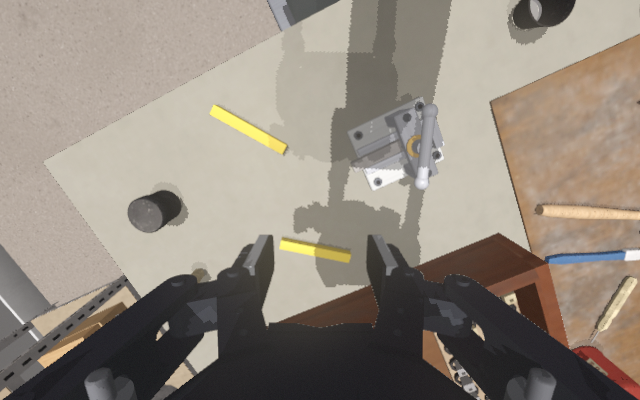

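The handle's balls are at (430,110) and (421,183). The bar's free end is at about (354,165), sticking out only a little, as it should when home.

```bash
python3 - <<'E'
from h import *
from scipy.spatial.transform import Rotation as R
s=bot.read_state(); M=R.from_rotvec(s['tcp_rot']).as_matrix(); p=bot.camera_params('wrist')
w=onplane(p,[(430,110),(421,183)],.08); d=w[0]-w[1]; print(w.mean(0),np.linalg.norm(d),np.degrees(np.arctan2(d[1],d[0])))
e=onplane(p,[(354,165)],.024); print('end',e)
a=np.array([.494,-.1065,.12]); print(M.T@(a-s['tool_pos']), M.T@(w.mean(0)-s['tool_pos']))
E
```

```text
[ 0.49091655 -0.10988474  0.08      ] 0.06369783139302787 153.75709313937128
end [[ 0.48911267 -0.17037954  0.024     ]]
[0.04519827 0.09755861 0.06516855] [0.04654432 0.09317268 0.1051675 ]
```

Call:
jog_arm --plan '[{"claw":0.4,"x":0.023,"y":0.048,"z":0,"turn":0},{"claw":0.4,"x":0.023,"y":0.048,"z":0,"turn":0},{"claw":0.4,"x":0,"y":0,"z":0.04,"turn":0},{"claw":0.4,"x":0,"y":0,"z":0.04,"turn":0},{"claw":0.4,"x":0,"y":0,"z":0.02,"turn":0},{"claw":0.4,"x":0,"y":0,"z":0.012,"turn":0},{"claw":0.4,"x":0,"y":0,"z":0,"turn":0}]'

```text
time: 7.9
tool_pos: [0.4931, -0.1072, 0.0726]
tcp_rot: [-0.689, -3.063, -0.0]
wrist_force: [0.8, 0.3, 0.7]
width: 0.601
```

Call:
jog_arm --plan '[{"claw":1,"x":0,"y":0,"z":0,"turn":0},{"claw":1,"x":0,"y":0,"z":0,"turn":0},{"claw":1,"x":0,"y":0,"z":0,"turn":0},{"claw":1,"x":0,"y":0,"z":0,"turn":0}]' --newtons 30

```text
time: 8.4
tool_pos: [0.4934, -0.1102, 0.0747]
tcp_rot: [0.685, 3.065, -0.009]
wrist_force: [-4.4, -10.3, 3.8]
width: 0.13
```

```bash
cat > st.py <<'E'
from h import *
from scipy.spatial.transform import Rotation as R
s=bot.read_state(); M=R.from_rotvec(s['tcp_rot']).as_matrix()
print(s['time'],s['tool_pos'].round(4),'yaw',np.degrees(np.arctan2(M[1,1],M[0,1])).round(2),'F',s['wrist_force'].round(2),'Ftool',(M.T@s['wrist_force']).round(2),'T',s['torque'].round(3),'j6',s['q'][5].round(3),s['joint_torque'][5].round(3),'w',s['width'].round(3))
E
python3 st.py
```

```text
Traceback (most recent call last):
  File "st.py", line 4, in <module>
    print(s['time'],s['tool_pos'].round(4),'yaw',np.degrees(np.arctan2(M[1,1],M[0,1])).round(2),'F',s['wrist_force'].round(2),'Ftool',(M.T@s['wrist_force']).round(2),'T',s['torque'].round(3),'j6',s['q'][5].round(3),s['joint_torque'][5].round(3),'w',s['width'].round(3))
                                                                                                                                                                                                                                                         ^^^^^^^^^^^^^^^^
AttributeError: 'float' object has no attribute 'round'
```

Call:
jog_arm --plan '[{"claw":1,"x":0,"y":-0.003,"z":0,"turn":0},{"claw":1,"x":0,"y":0,"z":0,"turn":0},{"claw":1,"x":0,"y":0,"z":0,"turn":0}]' --newtons 80

```text
time: 8.78
tool_pos: [0.4933, -0.1105, 0.0749]
tcp_rot: [0.687, 3.063, -0.002]
wrist_force: [-2.8, -2.3, 6.8]
width: 0.089
```

```bash
sed -i "s/s\['width'\].round(3)/round(s['width'],3)/" st.py; python3 st.py
```

```text
8.775 [ 0.4933 -0.1105  0.0749] yaw 64.7 F [-2.82 -2.34  6.82] Ftool [ 1.53 -3.32 -6.82] T [-0.502  0.427 -0.114] j6 -1.398 -0.129 w 0.089
```

Call:
jog_arm --plan '[{"claw":1,"x":0,"y":-0.001,"z":-0.002,"turn":4},{"claw":1,"x":0,"y":0,"z":0,"turn":4},{"claw":1,"x":0,"y":0,"z":0,"turn":4},{"claw":1,"x":0,"y":0,"z":0,"turn":4}]'

```text
time: 9.28
tool_pos: [0.4929, -0.1109, 0.075]
tcp_rot: [1.109, 2.937, -0.0]
wrist_force: [3.6, -2.1, -5.7]
width: 0.086
```

```bash
python3 st.py
```

```text
9.275 [ 0.4929 -0.1109  0.075 ] yaw 48.64 F [ 3.55 -2.14 -5.72] Ftool [-4.07  0.74  5.73] T [-0.385 -0.548  0.256] j6 -1.119 -0.323 w 0.086
```

Call:
jog_arm --plan '[{"claw":1,"x":0,"y":0,"z":0,"turn":4},{"claw":1,"x":0,"y":0,"z":0,"turn":4},{"claw":1,"x":0,"y":0,"z":0,"turn":4},{"claw":1,"x":0,"y":0,"z":0,"turn":4}]'

```text
time: 9.78
tool_pos: [0.4925, -0.1111, 0.075]
tcp_rot: [1.507, 2.755, -0.001]
wrist_force: [1.8, -3.0, -5.9]
width: 0.088
```

```bash
python3 st.py
```

```text
9.775 [ 0.4925 -0.1111  0.075 ] yaw 32.65 F [ 1.79 -3.03 -5.91] Ftool [-3.51 -0.13  5.92] T [-0.596 -0.339  0.272] j6 -0.84 -0.322 w 0.088
```

Tz reads 0.26 to 0.27 while turning, which matches the free drag. Carrying on.

Call:
jog_arm --plan '[{"claw":1,"x":0,"y":0,"z":0,"turn":4},{"claw":1,"x":0,"y":0,"z":0,"turn":4},{"claw":1,"x":0,"y":0,"z":0,"turn":4},{"claw":1,"x":0,"y":0,"z":0,"turn":4}]'

```text
time: 10.28
tool_pos: [0.4921, -0.1113, 0.075]
tcp_rot: [1.875, 2.519, -0.002]
wrist_force: [1.1, -3.4, -4.2]
width: 0.088
```

```bash
python3 st.py
```

```text
10.275 [ 0.4921 -0.1113  0.075 ] yaw 16.66 F [ 1.08 -3.35 -4.23] Ftool [-3.51  0.07  4.24] T [-0.693 -0.129  0.268] j6 -0.56 -0.322 w 0.088
```

Call:
jog_arm --plan '[{"claw":1,"x":0,"y":0,"z":0,"turn":4},{"claw":1,"x":0,"y":0,"z":0,"turn":4},{"claw":1,"x":0,"y":0,"z":0,"turn":4}]'

```text
time: 10.65
tool_pos: [0.4918, -0.1114, 0.075]
tcp_rot: [2.129, 2.309, -0.002]
wrist_force: [-1.0, -4.4, -3.6]
width: 0.087
```

```bash
python3 st.py
```

```text
10.65 [ 0.4918 -0.1114  0.075 ] yaw 4.66 F [-0.98 -4.45 -3.6 ] Ftool [-4.35 -1.34  3.61] T [-0.766  0.03   0.275] j6 -0.351 -0.321 w 0.087
```

Call:
jog_arm --plan '[{"claw":1,"x":0,"y":0,"z":0,"turn":4},{"claw":1,"x":0,"y":0,"z":0,"turn":4},{"claw":1,"x":0,"y":0,"z":0,"turn":4},{"claw":1,"x":0,"y":0,"z":0,"turn":4}]'

```text
time: 11.15
tool_pos: [0.4913, -0.1113, 0.075]
tcp_rot: [2.43, 1.991, -0.003]
wrist_force: [-0.2, -5.3, -1.4]
width: 0.087
```

```bash
python3 st.py
```

```text
11.15 [ 0.4913 -0.1113  0.075 ] yaw -11.34 F [-0.24 -5.26 -1.35] Ftool [-5.2   0.8   1.36] T [-0.696  0.258  0.292] j6 -0.072 -0.321 w 0.087
```

Call:
jog_arm --plan '[{"claw":1,"x":0,"y":0,"z":0,"turn":4},{"claw":1,"x":0,"y":0,"z":0,"turn":4},{"claw":1,"x":0,"y":0,"z":0,"turn":4}]'

```text
time: 11.52
tool_pos: [0.491, -0.1112, 0.075]
tcp_rot: [2.625, 1.726, -0.004]
wrist_force: [-1.4, -3.7, -1.4]
width: 0.084
```

```bash
python3 st.py
```

```text
11.525 [ 0.491  -0.1112  0.075 ] yaw -23.34 F [-1.44 -3.68 -1.39] Ftool [-3.95  0.14  1.4 ] T [-0.636  0.345  0.231] j6 0.138 -0.321 w 0.084
```

Call:
jog_arm --plan '[{"claw":1,"x":0,"y":0,"z":0,"turn":4},{"claw":1,"x":0,"y":0,"z":0,"turn":4},{"claw":1,"x":0,"y":0,"z":0,"turn":4},{"claw":1,"x":0,"y":0,"z":0,"turn":4}]'

```text
time: 12.02
tool_pos: [0.4906, -0.111, 0.075]
tcp_rot: [-2.839, -1.344, 0.004]
wrist_force: [-3.3, -3.5, 0.3]
width: 0.088
```

```bash
python3 st.py
```

```text
12.025 [ 0.4906 -0.111   0.075 ] yaw -39.34 F [-3.33 -3.54  0.28] Ftool [-4.85 -0.33 -0.27] T [-0.456  0.538  0.253] j6 0.417 -0.321 w 0.088
```

Call:
jog_arm --plan '[{"claw":1,"x":0,"y":0,"z":0,"turn":4},{"claw":1,"x":0,"y":0,"z":0,"turn":4},{"claw":1,"x":0,"y":0,"z":0,"turn":4}]'

```text
time: 12.4
tool_pos: [0.4904, -0.1108, 0.075]
tcp_rot: [-2.964, -1.04, 0.005]
wrist_force: [-4.7, -2.1, 1.0]
width: 0.082
```

```bash
python3 st.py
```

```text
12.4 [ 0.4904 -0.1108  0.075 ] yaw -51.35 F [-4.74 -2.11  0.99] Ftool [-5.02 -1.31 -0.98] T [-0.364  0.649  0.252] j6 0.626 -0.321 w 0.082
```

Call:
jog_arm --plan '[{"claw":1,"x":0,"y":0,"z":0,"turn":4},{"claw":1,"x":0,"y":0,"z":0,"turn":4},{"claw":1,"x":0,"y":0,"z":0,"turn":4},{"claw":1,"x":0,"y":0,"z":0,"turn":4}]'

```text
time: 12.9
tool_pos: [0.4902, -0.1104, 0.0749]
tcp_rot: [-3.08, -0.617, 0.005]
wrist_force: [-4.6, -1.0, 1.6]
width: 0.087
```

```bash
python3 st.py
```

```text
12.9 [ 0.4902 -0.1104  0.0749] yaw -67.36 F [-4.57 -0.97  1.64] Ftool [-4.6  -0.87 -1.62] T [-0.136  0.678  0.232] j6 0.906 -0.321 w 0.087
```

Call:
jog_arm --plan '[{"claw":1,"x":0,"y":0,"z":0,"turn":4},{"claw":1,"x":0,"y":0,"z":0,"turn":4},{"claw":1,"x":0,"y":0,"z":0,"turn":4}]'

```text
time: 13.28
tool_pos: [0.4901, -0.1101, 0.0749]
tcp_rot: [-3.127, -0.291, 0.006]
wrist_force: [-5.1, -0.0, 2.4]
width: 0.087
```

```bash
python3 st.py
```

```text
13.275 [ 0.4901 -0.1101  0.0749] yaw -79.37 F [-5.07 -0.01  2.45] Ftool [-5.   -0.93 -2.43] T [0.064 0.814 0.302] j6 1.115 -0.307 w 0.087
```

Call:
jog_arm --plan '[{"claw":1,"x":0,"y":0,"z":0,"turn":4},{"claw":1,"x":0,"y":0,"z":0,"turn":4}]'

```text
time: 13.52
tool_pos: [0.4901, -0.1099, 0.0749]
tcp_rot: [-3.14, -0.072, 0.006]
wrist_force: [-4.6, 0.5, 3.0]
width: 0.086
```

```bash
python3 st.py
```

```text
13.525 [ 0.4901 -0.1099  0.0749] yaw -87.36 F [-4.58  0.51  2.95] Ftool [-4.56 -0.73 -2.93] T [0.208 0.753 0.304] j6 1.255 -0.272 w 0.086
```

Call:
jog_arm --plan '[{"claw":1,"x":0,"y":0,"z":0,"turn":4}]'

```text
time: 13.65
tool_pos: [0.49, -0.1098, 0.0749]
tcp_rot: [-3.14, 0.037, 0.006]
wrist_force: [-4.2, 1.2, 2.2]
width: 0.084
```

```bash
python3 st.py
```

```text
13.65 [ 0.49   -0.1098  0.0749] yaw -91.37 F [-4.15  1.22  2.24] Ftool [-4.19 -1.12 -2.22] T [0.308 0.79  0.319] j6 1.324 -0.254 w 0.084
```

The j6 torque has been ramping steadily since about yaw -76°, at 0.25 N m/rad where 0.27 is expected. The clamping force is now about 22 N, and I'm aiming for about 50 N.

Call:
jog_arm --plan '[{"claw":1,"x":0,"y":0,"z":0,"turn":4},{"claw":1,"x":0,"y":0,"z":0,"turn":4}]'

```text
time: 13.9
tool_pos: [0.4901, -0.1096, 0.075]
tcp_rot: [-3.13, 0.256, 0.006]
wrist_force: [-5.0, 2.8, 3.0]
width: 0.086
```

```bash
python3 st.py
```

```text
13.9 [ 0.4901 -0.1096  0.075 ] yaw -99.36 F [-4.95  2.78  3.  ] Ftool [-5.35 -1.94 -2.97] T [0.379 0.751 0.372] j6 1.464 -0.219 w 0.086
```

Call:
jog_arm --plan '[{"claw":1,"x":0,"y":0,"z":0,"turn":4},{"claw":1,"x":0,"y":0,"z":0,"turn":4}]'

```text
time: 14.15
tool_pos: [0.4901, -0.1094, 0.075]
tcp_rot: [-3.104, 0.474, 0.006]
wrist_force: [-4.9, 2.8, 2.1]
width: 0.088
```

```bash
python3 st.py
```

```text
14.15 [ 0.4901 -0.1094  0.075 ] yaw -107.36 F [-4.94  2.77  2.11] Ftool [-5.55 -1.17 -2.09] T [0.535 0.652 0.397] j6 1.603 -0.184 w 0.088
```

All three measures agree: j6 rise gives 46 N, Tz rise gives 46 N, and the angle past contact gives about 48 N. I'll let go and lift.

Call:
jog_arm --plan '[{"claw":0.4,"x":0,"y":0,"z":0,"turn":0},{"claw":0.4,"x":0,"y":0,"z":0,"turn":0},{"claw":0.4,"x":0,"y":0,"z":0,"turn":0},{"claw":0.4,"x":0,"y":0,"z":-0.02,"turn":0},{"claw":0.4,"x":0,"y":0,"z":-0.04,"turn":0},{"claw":0.4,"x":0,"y":0,"z":-0.05,"turn":0},{"claw":0.4,"x":0.02,"y":0.04,"z":-0.02,"turn":0},{"claw":0.4,"x":0.02,"y":0.05,"z":0,"turn":0},{"claw":0.4,"x":0.02,"y":0.05,"z":0,"turn":0},{"claw":0.4,"x":0,"y":0,"z":0,"turn":0}]'

```text
time: 15.4
tool_pos: [0.5079, -0.2658, 0.2056]
tcp_rot: [3.104, -0.478, 0.002]
wrist_force: [-0.2, 0.4, -0.7]
width: 0.598
```

```bash
python3 - <<'E'
import st
from h import *
b=shot('side','s3.png')[0][:,:,::-1]; w=shot('wrist','w3.png')[0][:,:,::-1]
cv2.imwrite('pics/z.png',np.hstack([cv2.resize(b[190:270,292:372],(300,300),interpolation=2),cv2.resize(w,(480,300))]))
E
```

```text
15.4 [ 0.5079 -0.2658  0.2056] yaw -107.51 F [-0.22  0.38 -0.66] Ftool [-0.32 -0.29  0.66] T [-0.002 -0.008  0.007] j6 1.352 -0.214 w 0.598
```

View pics/z.png

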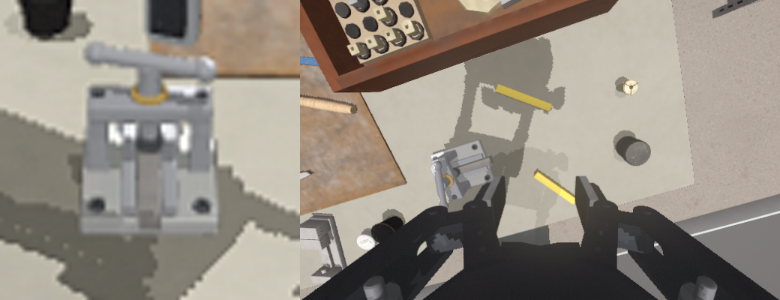

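The side view shows the spindle foot down on the bar, the bar nearly flush in the slot and the gripper clear. The cross bar is at about -16°, as turned. Handing in.

```bash
python3 -c "
from workcell import bot
print(bot.finish_job())"
```

```text
the job is handed in; nothing more can be done
None
```

The bar is pushed home against the end stop and clamped at an estimated 46–48 N, and the job is handed in. The hand-in reports no verdict.

- **Bar home:** I pushed it with the closed fingertips until the force rose to about 7 N. That was 1 mm short of the contact point I predicted, inside the 2 mm calibration. The later wrist and side pictures agree with the bar being home.
- **Clamping:** I turned the T-handle about 172° clockwise in a single grip, since the last joint had the range for it. Contact was felt after about 2.5 rad.
- **Force:** the last joint's torque and the wrist torque each gave about 46 N, and the angle past contact about 48 N. The clamp is therefore in the firm range of 30–75 N.
- **Let go:** I released the handle and moved clear. The last wrist force was below 1 N, and the last picture shows the handle still where I left it.
- **Bystanders:** I never went near the tin, the loupe or the collet, and they look untouched.

**What went wrong or disagreed:**
- My first move call was refused because its rows lacked some keys; nothing moved.
- The camera estimates of the handle axis differed by up to about 5 mm. I averaged them and corrected sideways after the first grip.
- I never re-measured the bar's final position to the millimetre after clamping.

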